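# Work a seized locking pin out of a carver's tool chest and open the lid

### The job

The lid of the plywood tool chest is locked by a seized steel pin with a red T-bar: pulled straight, it only lifts the chest off the bench, so twist it back and forth while pulling gently until it comes out, keeping the chest down on its mat. Set the pin in the blue box, standing or lying, then lift the lid by its steel handle past its balance point so that the strut holds it wide open. Leave the other things on the bench where they are.

Things in the scene. Friction and masses are not known exactly. Their poses are not given: they have to be found in the camera images.
- pin: Upright steel locking pin, 0.2 to 0.4 kg. Origin: centre of its foot; z up the pin. Shaft 24 mm thick, 98 mm long, rounded foot, lower 72 mm in the bore; flange 52 mm wide, 98 to 104 mm above the foot, holding down the lid's prongs; 12 mm neck; red T-bar 90 mm long (pin's x), 14 mm wide (y), 16 mm high, its middle 136 mm above the foot. Free of the bore after rising 72 mm.
- pin_bar (a point): Middle of the red T-bar, where to grip the pin; axes as the pin's. Seized for the first 40 mm of rise, then loose. A straight pull takes 40 to 50 N, but turning uses up the friction: while it turns either way (no stops), rising up to 5 mm per radian of turning takes about 20 N, with about 0.5 N m of twist.
- bore_mouth (a point): Centre of the vertical bore's mouth, on top of the grey lug at the chest's front, 112 mm above the bench. Axes are the chest's: x from front to rear, y to its left, z up. Lug: 60 mm square seen from above. The lid's two steel prongs pass left and right of the pin, under its flange, their top 136 mm above the bench.
- chest (a joint): Tipping of the chest about its rear bottom edge (rad): 0 flat on its mat, positive when the front lifts; lifted more than 0.03 is too much. Plywood chest, 200 mm deep, 300 wide, 136 high with lid. It cannot slide, but its front lifts at an upward pull of 25 to 30 N at the pin.
- lid (a joint): Lid angle (rad): 0 shut, 1.3 wide open at its stop; it turns up about the chest's rear top edge. Lid 0.8 kg, with a strut that balances it near 0.75: below that it falls shut, above it the strut opens it to the stop by itself. Takes about 2 N at the handle to raise. Locked until the pin is out.
- lid_handle (a point): Middle of the steel handle bar at the lid's front, on the chest's right half: 12 mm thick, 110 mm long, parallel to the hinge, 55 mm in front of the lid's edge (49 mm free gap), 130 mm above the bench when shut, nothing under it. Can be pushed up from below or pinched. Axes are the lid's: x front to rear, y along the bar, z out of the upper face.
- lid_hinge (a point): Point of the lid's hinge line straight behind the handle's middle: 255 mm behind the handle bar in x, 124 mm above the bench. The hinge line runs along the chest's y axis.
- pin_box: Open blue plastic box, fixed, 170 (x) by 150 (y) by 60 mm high, walls and floor 5 mm. Origin: centre of its underside. It stands left or right of the chest.
- rosette: Carved wooden panel lying flat, 150 by 120 mm, 52 mm high; leave alone. Origin at the underside's centre.
- glue: Yellow bottle, 60 mm across, 170 mm high; leave alone. Origin at the underside's centre.
- stain: Steel can, 80 mm across, 100 mm high; leave alone. Origin at the underside's centre.
- mallet: Round wooden carver's mallet standing on its head, 86 mm across, 220 mm high; leave alone. Origin at the underside's centre.
- chisel: Chisel-like hand tool lying flat, 200 mm long; leave alone.
- brush: Brush lying flat, 200 mm long; leave alone.
- sander: Cork sanding block, 110 by 65 by 40 mm; leave alone. Origin at the underside's centre.
Not all that is in view belongs to the job. Several things look just like the pin_box: the one meant starts farthest to the robot's left.

How it is judged:
By the outcome, as a careful person would: the job done as asked, in the order asked, and still so for the second after the job is handed in, with the robot touching nothing.
It also fails if it takes over 72 s, if anything falls off the work surface, if the arm or the gripper's body presses on something with over 40 N, if the wrist force passes 120 N, or if a joint passes its speed limit or range.

### The arm

A 6-joint arm with a two-finger parallel gripper is mounted at the origin on the work surface. World frame = base frame: x ahead of the robot, y to its left, z up, the work surface at z = 0. Lengths are in mm, angles in rad, forces in N, time in s.
With the tool pointing down it reaches from about 300 to 950 mm from the base axis. Payload 3.1 kg.
Tool frame: the origin (TCP) lies midway between the tips of the shut fingers; the grasp point (between the pads) lies 19 mm behind it; z points along the fingers, y is the direction in which the jaws open and shut (so a half turn about z gives the same grasp; the last joint's range is limited). The gripper opens to 85 mm and grips with 20 to 120 N. Pads are 22 mm wide; open, the fingers measure 114 mm over their backs; the gripper's body (76 mm by 85 mm) begins 54 mm behind the grasp point. The pads swing forward as they close: fully open they stand 13 mm farther back than shut.
Start: joints at [1.123, 0.308, 1.634, -0, 1.2, -0.07], TCP at [230.574, 580.92, 231.272] pointing down, gripper open.
Joint ranges: [-3.06, 3.06], [-0.79, 1.96], [0.05, 2.63], [-1.19, 4.34], [0.05, 2.64], [-2.94, 2.94]. Speed limits (rad/s): [2.79, 2.79, 3.14, 3.14, 3.14, 3.14].

### API

Orientations are given as a rotation vector (axis times angle).
In Python, from station import ctrl gives the robot as it stands.
- The arm moves only by the shell command python3 -m inch 'ROWS' [OPENING] [FORCE]. ROWS is text: rows parted by semicolons, each of 6 numbers parted by spaces: the shift along the tool's x, y, z in mm, then the turn, a rotation vector about the tool's x, y, z in degrees. In form: x y z wx wy wz; .... A call has 1 to 12 rows; each row shifts and turns the pose as measured when the row begins, along the tool's axes as they then stand; what a row does not reach is not made up. A row lasts 1/10 s, in which the tool goes at most 50 mm and 8.59 degrees, less where a joint would pass 70% of its speed; a pose out of reach is approached as far as the arm can. A call is refused whole if a number of a shift passes 50 or a number of a turn 8.59, either way. A call with a gripper value outside its range is refused whole. OPENING is the opening, from 0 (shut) to 1 (fully open), set as the call begins (- or left out, the last holds). The fingers move at their own pace and stop on an object; FORCE is the grip in N (left out, the last holds). Time passes only in rows, so rows that do not move let the fingers close. It gives the time, the measured TCP pose, the force and the opening at its end, in the units of the state.
- ctrl.read_state(): the state, without advancing time (a new reading comes with each control period).
- ctrl.grab_frame(name): name is "side" or "top" or "wrist"; returns a dict with "img" (480x640x3 uint8, red, green, blue), "z_map" (480x640 float32, mm along the optical axis (not along the pixel's ray), 0 where there is no reading), "fx", "fy", "cx", "cy" (pixels), "k1" (the pictures are not rectified: a ray, as slopes to the right and down, at radius r is drawn at 1 + k1 r^2 times it, then the intrinsics apply), "rvec" (rotation vector, rad) and "tvec" (3), from world to camera coordinates, as OpenCV has them. Camera axes: x right, y down, z forward; pixel columns grow to the right and rows downward; lengths in mm; the calibration is good to about 2 mm. A picture is of the moment at which its call begins.
- ctrl.close_job(): hands the job in, once; it reports no verdict.
The state is a dict: "time": time; "joint_positions": joint angles; "qvel": joint speeds; "joint_torque": joint torques, N m; "tool_pos": TCP position; "orientation": TCP orientation; "wrist_force": force on the tool from outside, world axes, zero at the start; "ft_torque": the same for the moment, N m; "grip_width": finger opening in mm.
Only numpy, scipy, OpenCV 4.12 (cv2) and the standard library are available. Lean on these libraries where they do the work, as an engineer would, in place of code of your own. Each camera call takes 0.05 s, during which the arm holds its last target.

## Working session

There is one attempt and no reset: what is moved stays moved. The work goes in short steps, Python scripts to look and compute and a shell command to move; the robot and the scene stay as the last step left them, time stands still between calls to the robot, and variables do not carry over. Pictures are saved under pics/ and viewed, and the job is handed in when it is done.

```bash
ls; mkdir -p pics
cat > h.py <<'E'
import numpy as np, cv2
from scipy.spatial.transform import Rotation as R
from station import ctrl
def grab(n,fn=None):
    f=ctrl.grab_frame(n)
    if fn: cv2.imwrite('pics/'+fn,cv2.cvtColor(f['img'],cv2.COLOR_RGB2BGR))
    return f
def cam(f):
    Rm=R.from_rotvec(np.array(f['rvec']).ravel()).as_matrix(); t=np.array(f['tvec']).ravel()
    return Rm,t
def rays(f,uv):
    uv=np.atleast_2d(np.array(uv,float)); d=np.c_[(uv[:,0]-f['cx'])/f['fx'],(uv[:,1]-f['cy'])/f['fy']]
    s=d.copy()
    for _ in range(30):
        s=d/(1+f['k1']*(s**2).sum(1,keepdims=True))
    return np.c_[s,np.ones(len(s))]
def onplane(f,uv,z):
    Rm,t=cam(f); c=-Rm.T@t; d=rays(f,uv)@Rm
    return c+d*((z-c[2])/d[:,2])[:,None]
def cloud(f):
    Rm,t=cam(f); v,u=np.nonzero(f['z_map']>0)
    r=rays(f,np.c_[u,v])*f['z_map'][v,u][:,None]
    P=np.full(f['z_map'].shape+(3,),np.nan); P[v,u]=(r-t)@Rm
    return P
def proj(f,P):
    Rm,t=cam(f); q=np.atleast_2d(P)@Rm.T+t; s=q[:,:2]/q[:,2:]; s=s*(1+f['k1']*(s**2).sum(1,keepdims=True))
    return s*[f['fx'],f['fy']]+[f['cx'],f['cy']]
E
python3 - <<'E'
from h import *
for n in ['top','side','wrist']:
    f=grab(n,n+'0.png'); Rm,t=cam(f); print(n,f['fx'],f['k1'],(-Rm.T@t).round(),Rm[2].round(2))
s=ctrl.read_state(); print(s)
E
```

```text
pics
top 557.4536607017236 -0.1056448266467614 [ 380.   14. 1470.] [ 0.13 -0.01 -0.99]
side 459.81270588563865 -0.032957172506608755 [ 487. -872. 1218.] [ 0.06  0.63 -0.78]
wrist 335.8410651252481 -0.05388153908369626 [154. 611. 372.] [ 0.3  -0.12 -0.95]
{'time': 0.15, 'joint_positions': array([ 1.12325710e+00,  3.08828936e-01,  1.63488345e+00, -1.89723474e-05,
        1.19972019e+00, -6.96656008e-02]), 'qvel': array([-4.13122327e-06, -1.37496848e-03, -3.75176256e-03,  1.20900310e-03,
       -9.16764584e-05,  5.33602741e-05]), 'joint_torque': array([-6.92524191e-05, -4.15800512e+01, -2.77147347e+01, -2.10599096e-04,
        6.11470008e-03,  2.62399408e-05]), 'tool_pos': array([230.31982413, 580.31661608, 230.30109453]), 'orientation': array([-5.89941361e-01, -3.08524179e+00,  2.80074031e-03]), 'wrist_force': array([ 0.32951558, -0.54885596, -0.90819106]), 'ft_torque': array([-0.06428877,  0.00362197,  0.03068868]), 'grip_width': 85.42268036688579}
```

View pics/top0.png

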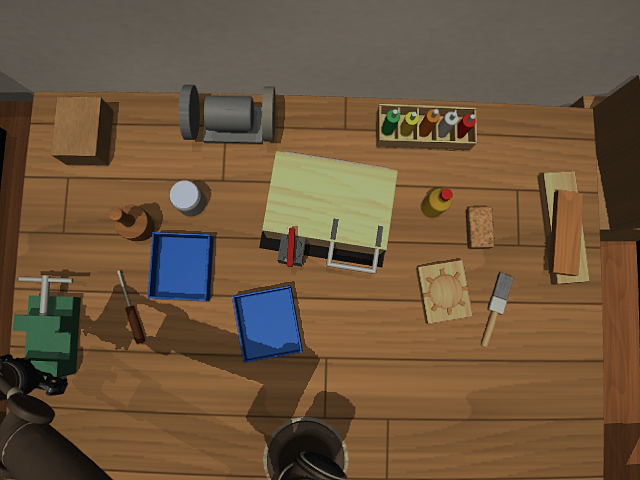

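View pics/side0.png

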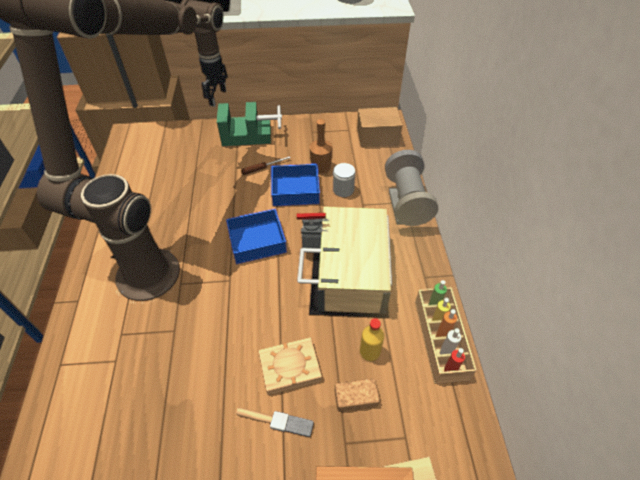

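The top view shows the red T-bar at about (291,247), the handle bar at (353,268), and blue boxes at (181,266) and (267,322). The left one is the target. Next I'll measure these.

Run:
```python
from h import *
for n in ['top','side']:
    f=grab(n); im=f['img'].astype(int); P=cloud(f)
    r,g,b=im[...,0],im[...,1],im[...,2]
    m=((r>110)&(g<50)&(b<50)).astype(np.uint8)
    k,l,st,c=cv2.connectedComponentsWithStats(m)
    for i in range(1,k):
        if st[i,4]>30:
            Q=P[l==i]; Q=Q[~np.isnan(Q[:,0])]
            (rc,wh,a)=cv2.minAreaRect(np.argwhere(l==i)[:,::-1].astype(np.float32))
            print(n,'red',c[i].round(1),st[i],'med',np.nanmedian(Q,0).round(1),'onplane144',onplane(f,c[i],144).round(1))
            box=cv2.boxPoints((rc,wh,a)); print('  corners@144',onplane(f,box,144)[:,:2].round(1).tolist())
            T=Q[Q[:,2]>np.nanpercentile(Q[:,2],50)-4]
            xy=Q[:,:2]-Q[:,:2].mean(0); w,v=np.linalg.eigh(xy.T@xy); print('  axis',v[:,1].round(3),'zs',np.percentile(Q[:,2],[5,50,95]).round(1))
    m=((b>90)&(r<60)&(g<110)).astype(np.uint8)
    k,l,st,c=cv2.connectedComponentsWithStats(m)
    for i in range(1,k):
        if st[i,4]>600:
            Q=P[l==i]; Q=Q[~np.isnan(Q[:,0])]
            (rc,wh,a)=cv2.minAreaRect(np.argwhere(l==i)[:,::-1].astype(np.float32))
            Q=Q[Q[:,2]>52]; rr=cv2.minAreaRect(Q[:,:2].astype(np.float32))
            print(n,'blue',c[i].round(1),st[i],'rim rect',rr)
    if n=='top':
        for nm,(u0,v0,u1,v1),(z0,z1) in [('handle',(325,258,385,275),(115,145)),('chesttop',(262,150,400,250),(128,142))]:
            S=P[v0:v1,u0:u1].reshape(-1,3); S=S[(S[:,2]>z0)&(S[:,2]<z1)]
            rr=cv2.minAreaRect(S[:,:2].astype(np.float32)); print(nm,len(S),rr,np.median(S,0), np.round(cv2.boxPoints(rr)).tolist())
    c=cv2.resize(f['img'][220:290,230:400] if n=='top' else f['img'][190:320,240:400],None,fx=4,fy=4,interpolation=cv2.INTER_CUBIC)
    cv2.imwrite(f'pics/{n}crop.png',c[...,::-1])
```

```text
top red [467.9 121. ] [463 114  12  13  90] med [ 876.6 -394.9  104.4] onplane144 [[ 864.2 -384.5  144. ]]
  corners@144 [[882.0, -372.3], [883.2, -400.7], [851.6, -399.8], [850.3, -371.6]]
  axis [-0.984  0.176] zs [ 98.7 104.4 109.2]
top red [446.6 193.9] [442 189  11  11  91] med [ 668.9 -320.9  169. ] onplane144 [[ 674.9 -327.5  144. ]]
  corners@144 [[686.8, -316.0], [687.6, -341.0], [662.6, -340.7], [661.8, -315.8]]
  axis [0.01 1.  ] zs [165.6 169.  173.2]
top red [290.4 246.6] [287 228   8  38 202] med [529.7  49.8 183.7] onplane144 [[535.  51. 144.]]
  corners@144 [[490.6, 58.7], [580.6, 55.8], [580.2, 43.2], [490.1, 46.2]]
  axis [-1.     0.032] zs [179.6 183.7 187.9]
top blue [182.2 267. ] [ 148  232   62   69 3115] rim rect ((488.18109130859375, 336.4377136230469), (149.83175659179688, 169.48287963867188), 89.28960418701172)
top blue [268.1 321.9] [ 232  286   70   72 3458] rim rect ((349.8363952636719, 107.52276611328125), (167.14944458007812, 148.63372802734375), 11.721097946166992)
handle 318 ((496.97259521484375, -98.06170654296875), (121.33104705810547, 36.81086349487305), 88.58125305175781) [ 491.91478955 -105.36417934  134.62947754] [[477.0, -158.0], [514.0, -159.0], [517.0, -38.0], [480.0, -37.0]]
chesttop 10176 ((637.53564453125, -40.389068603515625), (305.4087829589844, 246.13714599609375), 82.51205444335938) [652.3742212  -41.02644135 135.64446008] [[496.0, -176.0], [740.0, -208.0], [779.0, 95.0], [535.0, 127.0]]
side red [311.3 215.7] [297 214  28   4  44] med [529.9  43.3 183.4] onplane144 [[531.  78. 144.]]
  corners@144 [[486.5, 86.0], [570.9, 84.3], [570.3, 73.4], [486.4, 75.1]]
  axis [-1.     0.005] zs [178.7 183.4 187.8]
side blue [250.9 231.8] [227 210  58  44 644] rim rect ((344.87152099609375, 104.55175018310547), (166.9694061279297, 152.76573181152344), 12.630513191223145)
```

```bash
ls pics
```

```text
side0.png
sidecrop.png
top0.png
topcrop.png
wrist0.png
```

View crops.

View pics/topcrop.png

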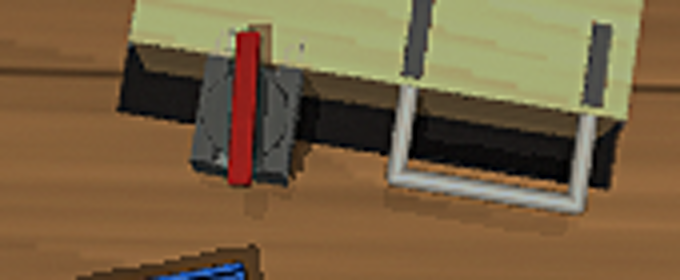

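Run:
```python
from h import *
f=grab('top'); P=cloud(f)
print('bar',onplane(f,[[290.4,246.6]],184).round(1))
f2=grab('side'); print('bar side',onplane(f2,[[311.3,215.7]],182).round(1))
# lid plane footprint
S=P[150:262,255:405].reshape(-1,3); im=f['img'][150:262,255:405].reshape(-1,3).astype(int)
m=(S[:,2]>128)&(S[:,2]<144)&(im[:,0]>150)&(im[:,0]-im[:,2]>40)
rr=cv2.minAreaRect(S[m][:,:2].astype(np.float32)); print('lid',m.sum(),rr,cv2.boxPoints(rr).round().tolist())
s=ctrl.read_state(); Rm=R.from_rotvec(s['orientation']).as_matrix(); print(Rm.round(3))
# handle bar points from pixels
print(onplane(f,[[331,267],[353,270],[376,271]],130).round(1))
```

```text
bar [[530.3  49.9 184. ]]
bar side [[529.5  44.2 182. ]]
lid 9442 ((654.5384521484375, -42.28851318359375), (304.99285888671875, 200.8870086669922), 82.25767517089844) [[534.0, -180.0], [734.0, -207.0], [775.0, 95.0], [576.0, 122.0]]
[[-0.929  0.369 -0.   ]
 [ 0.369  0.929 -0.001]
 [-0.    -0.001 -1.   ]]
[[ 489.6  -47.9  130. ]
 [ 483.7 -101.2  130. ]
 [ 482.7 -156.9  130. ]]
```

The top crop shows the T-bar lying about -2° off world x, with the chest yawed about -7.7°. The bar's middle is at (530,49), top at z 184, which matches the expected height. The target box centre is (488,336) with its long side along x. I'll turn the wrist to match the bar and travel to it.

```bash
python3 -m inch '0 0 -10 0 0 -6.7; 0 0 -10 0 0 -6.7; 0 0 -10 0 0 -6.5; -25 -45 0 0 0 0; -25 -45 0 0 0 0; -25 -45 0 0 0 0; -25 -45 0 0 0 0; -25 -45 0 0 0 0; -25 -45 0 0 0 0; -25 -45 0 0 0 0; -25 -45 0 0 0 0; -25 -45 0 0 0 0' 1 60
```

```text
time: 1.55
tool_pos: [444.8, 185.1, 262.6]
orientation: [0.004, 3.136, 0.008]
wrist_force: [0.9, 0.2, -0.2]
grip_width: 85.5
```

```bash
python3 -m inch '-25 -45 0 0 0 1.5; -25 -45 0 0 0 0; -25 -40 0 0 0 0; 0 0 0 0 0 0; 0 0 0 0 0 0'
python3 - <<'E'
from h import *
s=ctrl.read_state(); print(s['tool_pos'],s['orientation'],s['joint_positions'],s['wrist_force'])
f=grab('wrist','w1.png')
im=f['img'].astype(int); m=((im[...,0]>110)&(im[...,1]<50)&(im[...,2]<50))
v,u=np.nonzero(m); rr=cv2.minAreaRect(np.c_[u,v].astype(np.float32)); print(rr,len(u)); print(onplane(f,cv2.boxPoints(rr),184).round(1), onplane(f,[rr[0]],184).round(1))
P=cloud(f)[m]; print(np.nanmedian(P,0))
E
```

```text
time: 2.05
tool_pos: [518.7, 48.0, 263.9]
orientation: [0.061, 3.13, 0.007]
wrist_force: [0.3, 0.3, 0.5]
grip_width: 85.9
[518.73306368  48.00835354 263.92183763] [0.06116008 3.12967703 0.00681659] [ 0.00620437  0.06844001  1.85040041  0.00433991  1.21133623 -1.52701643] [0.34698139 0.30627814 0.54167786]
((191.2250518798828, 367.51104736328125), (94.93965911865234, 423.52392578125), 48.92099380493164) 1947
[[ 756.7 -292.2  184. ]
 [ 480.6   50.4  184. ]
 [ 534.3   93.3  184. ]
 [ 881.8 -267.4  184. ]] [[621.2 -60.1 184. ]]
[523.45310373  48.25805882 182.78034477]
```

View pics/w1.png

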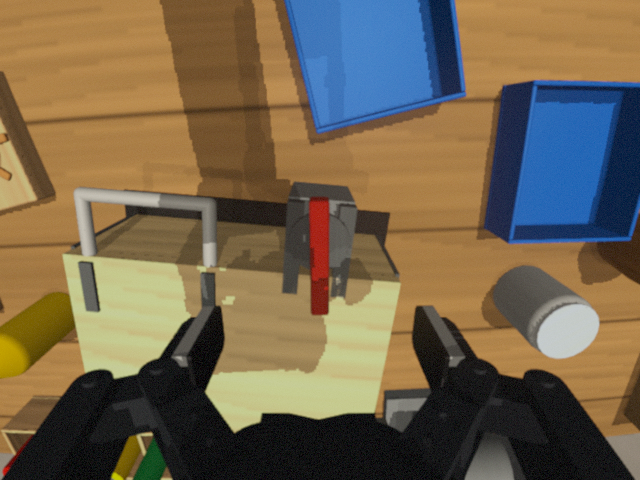

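The wrist view shows the bar upright at columns 309–328, with its top face from about row 198 down. I'll check its centre and axis in this view.

Run:
```python
from h import *
f=grab('wrist')
im=f['img'].astype(int); m=((im[...,0]>110)&(im[...,1]<60)&(im[...,2]<60)).astype(np.uint8)
k,l,st,c=cv2.connectedComponentsWithStats(m); i=1+np.argmax(st[1:,4]); print(st[i])
P=cloud(f); Q=P[l==i]; T=Q[Q[:,2]>181]; print(len(Q),len(T),T.min(0),T.max(0),T.mean(0))
rr=cv2.minAreaRect(T[:,:2].astype(np.float32)); print(rr)
x,y,w,h,_=st[i]
for v in range(y,y+h,8):
    us=np.nonzero(l[v]==i)[0]; p=P[v,us]; print(v,us[0],us[-1],np.nanmedian(p,0).round(1),onplane(f,[[us.mean(),v]],184).round(1)[0])
```

```text
[ 309  200   20  114 1962]
1962 1924 [486.15462246  40.83132561 181.01966145] [574.58945333  55.89932665 185.1159997 ] [526.17829368  48.36884939 182.78074716]
((530.3541870117188, 48.2068977355957), (13.173967361450195, 88.27749633789062), 88.5041732788086)
200 311 327 [486.6  49.8 180.6] [485.8  49.8 184. ]
208 309 328 [491.6  49.  182.7] [491.3  49.3 184. ]
216 309 328 [497.2  49.1 183. ] [496.9  49.1 184. ]
224 309 328 [502.9  48.9 182.9] [502.6  48.9 184. ]
232 310 328 [508.8  49.  182.7] [508.4  49.  184. ]
240 310 328 [514.7  48.8 182.9] [514.3  48.8 184. ]
248 313 328 [520.7  49.7 182.8] [520.3  49.7 184. ]
256 313 328 [526.8  49.5 183. ] [526.4  49.5 184. ]
264 313 328 [532.9  49.3 183.4] [532.6  49.3 184. ]
272 311 328 [539.5  48.3 182.6] [538.9  48.3 184. ]
280 311 326 [545.7  45.5 183.1] [545.2  46.2 184. ]
288 311 327 [552.6  47.5 182.5] [551.8  47.5 184. ]
296 311 326 [559.1  46.9 182.9] [558.5  46.9 184. ]
304 311 325 [566.   46.3 182.8] [565.3  46.3 184. ]
312 312 326 [573.1  46.8 182.8] [572.3  46.8 184. ]
```

```bash
python3 -m inch '-11.5 0 20 0 0 0; 0 0 40 0 0 0; 0 0 35 0 0 0; 0 0 9 0 0 0; 0 0 0 0 0 0' 1 60; python3 -m inch '0 0 0 0 0 0; 0 0 0 0 0 0'
python3 - <<'E'
from h import *
s=ctrl.read_state(); print(s['tool_pos'],s['orientation'])
E
```

```text
time: 2.65
tool_pos: [531.2, 57.2, 160.5]
orientation: [0.039, 3.124, 0.01]
wrist_force: [-0.2, 0.2, 1.0]
grip_width: 85.2
time: 2.85
tool_pos: [532.0, 58.8, 162.8]
orientation: [0.035, 3.121, 0.01]
wrist_force: [0.3, 0.1, 0.1]
grip_width: 85.5
[531.99193494  58.81520736 162.83014994] [0.03547389 3.12148694 0.01004981]
```

```bash
python3 -m inch '0 -10 3 0 0 0'; python3 -m inch '0 0 0 0 0 0';python3 -m inch '0 0 0 0 0 0'
python3 - <<'E'
from h import *
s=ctrl.read_state(); print(s['tool_pos'],s['orientation'],R.from_rotvec(s['orientation']).as_matrix().round(3),s['joint_positions'],s['qvel'])
E
```

```text
time: 2.95
tool_pos: [533.4, 49.6, 161.8]
orientation: [0.032, 3.117, 0.011]
wrist_force: [0.1, -0.2, -0.1]
grip_width: 85.2
time: 3.05
tool_pos: [533.9, 48.6, 162.7]
orientation: [0.033, 3.116, 0.01]
wrist_force: [-1.5, 0.8, 0.1]
grip_width: 85.5
time: 3.15
tool_pos: [534.7, 48.1, 163.7]
orientation: [0.035, 3.114, 0.01]
wrist_force: [-1.3, 0.1, 0.5]
grip_width: 85.6
[534.69351936  48.0556865  163.7328793 ] [0.0347403  3.11369268 0.00988879] [[-0.999  0.022  0.028]
 [ 0.022  1.     0.006]
 [-0.028  0.007 -1.   ]] [ 0.00501697  0.20043921  1.91884981  0.00703825  0.99452501 -1.54721894] [-0.0133006  -0.00626151 -0.00227276 -0.00903807  0.00149422 -0.00444534]
```

```bash
python3 -m inch '4 0 4 0 1.6 0; 0.5 0 4 0 0 0; 0.5 0 1 0 0 0'
python3 - <<'E'
from h import *
s=ctrl.read_state(); print(s['tool_pos'],R.from_rotvec(s['orientation']).as_matrix().round(3))
E
```

```text
time: 3.45
tool_pos: [530.3, 47.7, 155.1]
orientation: [-0.037, -3.141, -0.011]
wrist_force: [-0.1, -0.6, -0.0]
grip_width: 85.3
[530.31790016  47.66035572 155.05643522] [[-1.     0.023 -0.   ]
 [ 0.023  1.     0.007]
 [ 0.001  0.007 -1.   ]]
```

Aligned. Now I'll close on the bar.

```bash
python3 -m inch '0 0 0 0 0 0; 0 0 0.5 0 0 0; 0 0 0.5 0 0 0;0 0 0.5 0 0 0' 0 100
python3 - <<'E'
from h import *
s=ctrl.read_state(); print(s['tool_pos'],R.from_rotvec(s['orientation']).as_matrix().round(3),s['wrist_force'],s['ft_torque'])
E
```

```text
time: 3.85
tool_pos: [529.7, 47.8, 152.6]
orientation: [-0.036, -3.139, -0.011]
wrist_force: [-0.4, 0.1, -0.7]
grip_width: 28.4
[529.71210257  47.80676066 152.56082962] [[-1.     0.023 -0.002]
 [ 0.023  1.     0.007]
 [ 0.002  0.007 -1.   ]] [-0.41309775  0.0808245  -0.7407041 ] [-0.03538692 -0.00251231  0.08432278]
```

```bash
python3 -m inch '0 0 -2 0 0 0; 0 0 -1 0 0 0' 0 100;python3 -m inch '0 0 0 0 0 0; 0 0 0 0 0 0'
python3 - <<'E'
from h import *
s=ctrl.read_state(); print(s['tool_pos'],R.from_rotvec(s['orientation']).as_matrix().round(3),s['wrist_force'],s['ft_torque'],s['joint_positions'])
E
```

```text
time: 4.05
tool_pos: [529.0, 47.9, 154.2]
orientation: [-0.037, -3.138, -0.011]
wrist_force: [3.5, -1.6, -9.8]
grip_width: 12.3
time: 4.25
tool_pos: [529.2, 47.8, 154.1]
orientation: [-0.037, -3.138, -0.011]
wrist_force: [0.7, 0.4, -2.4]
grip_width: 12.4
[529.1625685   47.81566221 154.14685475] [[-1.     0.024 -0.003]
 [ 0.024  1.     0.007]
 [ 0.003  0.007 -1.   ]] [ 0.69400898  0.41056069 -2.36020922] [ 0.08067    -0.11724954 -0.008474  ] [ 0.00387063  0.2207418   1.91591015  0.00844818  1.00798237 -1.54762476]
```

```bash
python3 -m inch '0 0 -0.5 0 0 8; 0 0 -0.5 0 0 8; 0 0 -0.5 0 0 8; 0 0 -0.5 0 0 8' 0 100
python3 - <<'E'
from h import *
s=ctrl.read_state(); print(s['tool_pos'],R.from_rotvec(s['orientation']).as_matrix().round(3),s['wrist_force'],s['ft_torque'],s['joint_positions'])
E
```

```text
time: 4.65
tool_pos: [528.9, 47.0, 154.5]
orientation: [-0.917, -3.001, -0.004]
wrist_force: [1.3, -0.1, -5.1]
grip_width: 12.4
[528.94116647  46.9682358  154.49440089] [[-0.829  0.559 -0.003]
 [ 0.559  0.829  0.004]
 [ 0.005  0.001 -1.   ]] [ 1.26182168 -0.14220059 -5.10880156] [-0.02367869 -0.30048252  0.5292533 ] [ 0.00427131  0.21986227  1.91617593  0.00450189  1.00853832 -0.97559751]
```

```bash
python3 -m inch '0 0 -1.5 0 0 8; 0 0 -1.5 0 0 8; 0 0 -1.5 0 0 8; 0 0 -1.5 0 0 8'; python3 -m inch '0 0 -2 0 0 -8; 0 0 -2 0 0 -8; 0 0 -2 0 0 -8; 0 0 -2 0 0 -8'
python3 - <<'E'
from h import *
s=ctrl.read_state(); print(s['tool_pos'],R.from_rotvec(s['orientation']).as_matrix().round(3),s['wrist_force'],s['ft_torque'],s['joint_positions'])
E
```

```text
time: 5.05
tool_pos: [528.9, 47.0, 155.4]
orientation: [-1.728, -2.621, -0.002]
wrist_force: [3.7, -0.5, -9.8]
grip_width: 12.6
time: 5.45
tool_pos: [529.0, 49.1, 156.6]
orientation: [-0.929, -2.999, -0.012]
wrist_force: [4.5, 1.8, -11.8]
grip_width: 12.6
[528.98139586  49.06290106 156.55336744] [[-0.825  0.565  0.   ]
 [ 0.565  0.825  0.008]
 [ 0.004  0.007 -1.   ]] [  4.53992519   1.80039358 -11.8491573 ] [-0.13695919 -0.7735639  -0.63102401] [ 0.00571152  0.21542268  1.91687806  0.00946199  1.00901987 -0.96937591]
```

```bash
python3 -m inch '-0.6 0.4 -3 0 0 -8; -0.6 0.2 -3 0 0 -8; -0.3 0 -3 0 0 -8; 0 0 -3 0 0 -8'; python3 -m inch '0 0 -3 0 0 8; 0 0 -3 0 0 8; 0 0 -3 0 0 8; 0 0 -3 0 0 8; 0 0 -3 0 0 8; 0 0 -3 0 0 8'
python3 - <<'E'
from h import *
s=ctrl.read_state(); print(s['tool_pos'],R.from_rotvec(s['orientation']).as_matrix().round(3),s['wrist_force'],s['ft_torque'],s['joint_positions'])
E
```

```text
time: 5.85
tool_pos: [529.0, 49.9, 158.1]
orientation: [-0.045, -3.139, -0.019]
wrist_force: [6.7, 1.3, -16.6]
grip_width: 12.4
time: 6.45
tool_pos: [528.6, 46.6, 160.1]
orientation: [-1.337, -2.842, -0.006]
wrist_force: [6.8, 0.1, -16.6]
grip_width: 12.2
[528.61565108  46.59135981 160.11289016] [[-0.638  0.77   0.001]
 [ 0.77   0.638  0.004]
 [ 0.003  0.003 -1.   ]] [  6.82132623   0.14348388 -16.63014369] [ 0.26414663 -1.00727897  0.59802899] [ 0.00359689  0.20962122  1.91570973  0.00441199  1.01565991 -0.69012768]
```

```bash
python3 -m inch '-0.6 0.7 -3.5 0 0 8.5; -0.5 0.8 -3.5 0 0 8.5; -0.6 0.7 -3.5 0 0 -8.5; -0.7 0.6 -3.5 0 0 -8.5; -0.8 0.5 -3.5 0 0 -8.5; -0.9 0.4 -3.5 0 0 -8.5; -1 0.2 -3.5 0 0 -8.5; -1 0 -3.5 0 0 -8.5; -1 0 -3.5 0 0 -8.5; -1 0 -3.5 0 0 -8.5'
python3 - <<'E'
from h import *
s=ctrl.read_state(); print(s['tool_pos'],R.from_rotvec(s['orientation']).as_matrix().round(3),s['wrist_force'],s['ft_torque'],s['joint_positions'])
f=grab('side','s2.png'); c=cv2.resize(f['img'][180:330,220:420],None,fx=4,fy=4); cv2.imwrite('pics/s2c.png',c[...,::-1])
E
```

```text
time: 7.45
tool_pos: [528.9, 46.9, 164.8]
orientation: [0.027, -3.125, -0.019]
wrist_force: [4.6, 0.9, -15.8]
grip_width: 12.4
[528.93980191  46.87597356 164.76207149] [[-1.    -0.017 -0.016]
 [-0.018  1.     0.012]
 [ 0.016  0.012 -1.   ]] [  4.6327108    0.90392101 -15.84799022] [-0.27137842 -1.10245846 -0.62411184] [-8.70059169e-04  2.13660221e-01  1.90005659e+00  1.39856464e-02
  1.04413015e+00 -1.59630758e+00]
```

View pics/s2c.png

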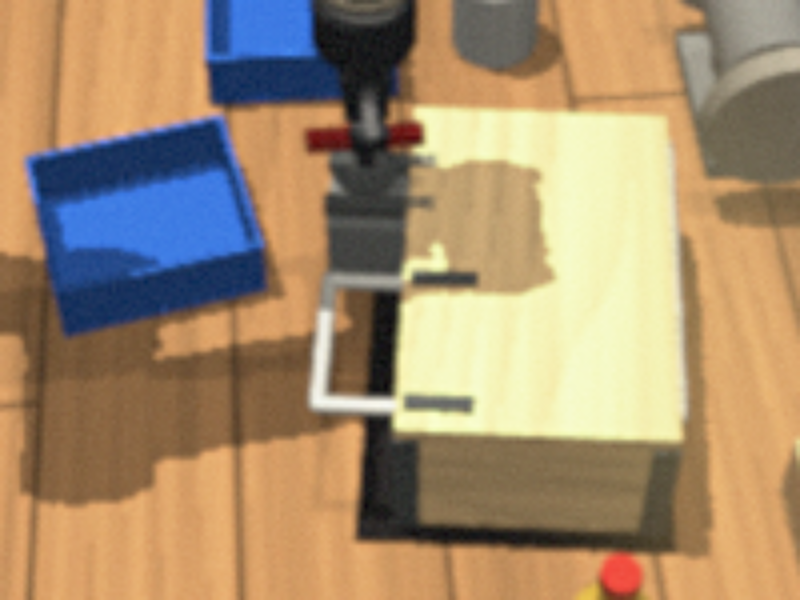

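```bash
python3 -m inch '-1 0 -3.5 0 -0.5 8.5; -1 0.2 -3.5 0 -0.5 8.5; -0.9 0.4 -3.5 0 -0.3 8.5; -0.8 0.5 -3.5 0 0 8.5; -0.7 0.6 -3.5 0 0 8.5; -0.6 0.7 -3.5 0 0 8.5; -0.6 0.7 -3.5 0 0 -8.5; -0.7 0.6 -3.5 0 0 -8.5; -0.8 0.5 -3.5 0 0 -8.5; -0.9 0.4 -3.5 0 0 -8.5; -1 0.2 -3.5 0 0 -8.5; -1 0 -3.5 0 0 -8.5'
python3 - <<'E'
from h import *
s=ctrl.read_state(); print(s['tool_pos'],R.from_rotvec(s['orientation']).as_matrix().round(3),s['wrist_force'],s['ft_torque'],s['joint_positions'])
E
```

```text
time: 8.7
tool_pos: [529.0, 47.2, 171.1]
orientation: [0.016, -3.126, -0.013]
wrist_force: [4.5, 1.0, -16.3]
grip_width: 12.4
[529.0482383   47.24732583 171.07217793] [[-1.    -0.01  -0.016]
 [-0.01   1.     0.008]
 [ 0.016  0.008 -1.   ]] [  4.51468782   0.9918655  -16.33949822] [-0.2030475  -1.09953053 -0.45436015] [ 0.00230912  0.20591014  1.89502062  0.00914138  1.05668281 -1.58312038]
```

```bash
python3 -m inch '-1 0 -3.7 0 -0.5 8.5; -1 0.2 -3.7 0 -0.5 8.5; -0.9 0.4 -3.7 0 -0.3 8.5; -0.8 0.5 -3.7 0 0 8.5; -0.7 0.6 -3.7 0 0 8.5; -0.6 0.7 -3.7 0 0 8.5; -0.6 0.7 -3.7 0 0 -8.5; -0.7 0.6 -3.7 0 0 -8.5; -0.8 0.5 -3.7 0 0 -8.5; -0.9 0.4 -3.7 0 0 -8.5; -1 0.2 -3.7 0 0 -8.5; -1 0 -3.7 0 0 -8.5';  python3 -m inch '-1 0 -3.7 0 -0.5 8.5; -1 0.2 -3.7 0 -0.5 8.5; -0.9 0.4 -3.7 0 -0.3 8.5; -0.8 0.5 -3.7 0 0 8.5; -0.7 0.6 -3.7 0 0 8.5; -0.6 0.7 -3.7 0 0 8.5; -0.6 0.7 -3.7 0 0 -8.5; -0.7 0.6 -3.7 0 0 -8.5; -0.8 0.5 -3.7 0 0 -8.5; -0.9 0.4 -3.7 0 0 -8.5; -1 0.2 -3.7 0 0 -8.5; -1 0 -3.7 0 0 -8.5'
python3 - <<'E'
from h import *
s=ctrl.read_state(); print(s['tool_pos'],R.from_rotvec(s['orientation']).as_matrix().round(3),s['wrist_force'],s['ft_torque'],s['joint_positions'])
E
```

```text
time: 9.9
tool_pos: [529.2, 47.8, 177.3]
orientation: [-0.001, -3.125, -0.007]
wrist_force: [6.4, 0.3, -17.7]
grip_width: 12.2
time: 11.1
tool_pos: [529.5, 50.2, 183.0]
orientation: [-0.017, -3.125, -0.009]
wrist_force: [6.0, -0.3, -17.7]
grip_width: 12.4
[529.54644073  50.21103064 183.03176649] [[-1.     0.011 -0.016]
 [ 0.011  1.     0.006]
 [ 0.016  0.005 -1.   ]] [  5.99564973  -0.31169366 -17.72228103] [-0.24127123 -1.1919097  -0.3574317 ] [ 0.00919366  0.19261172  1.88397191  0.00657322  1.08105429 -1.55384015]
```

```bash
python3 -m inch '-1 0 -3.7 0 -0.5 8.5; -1 0.2 -3.7 0 -0.5 8.5; -0.9 0.4 -3.7 0 -0.3 8.5; -0.8 0.5 -3.7 0 0 8.5; -0.7 0.6 -3.7 0 0 8.5; -0.6 0.7 -3.7 0 0 8.5; -0.6 0.7 -3.7 0 0 -8.5; -0.7 0.6 -3.7 0 0 -8.5; -0.8 0.5 -3.7 0 0 -8.5; -0.9 0.4 -3.7 0 0 -8.5; -1 0.2 -3.7 0 0 -8.5; -1 0 -3.7 0 0 -8.5';  python3 -m inch '-1 0 -3.7 0 -0.5 8.5; -1 0.2 -3.7 0 -0.5 8.5; -0.9 0.4 -3.7 0 -0.3 8.5; -0.8 0.5 -3.5 0 0 8.5; -0.7 0.6 -3.5 0 0 8.5; -0.6 0.6 -3.5 0 0 -8.5; -0.6 0.5 -3.5 0 0 -8.5; -0.7 0.4 -3.5 0 0 -8.5;  -1 0.2 -3.5 0 0 -8.5; -1 0 -3.5 0 0 -8.5'
python3 - <<'E'
from h import *
s=ctrl.read_state(); print(s['tool_pos'],R.from_rotvec(s['orientation']).as_matrix().round(3),s['wrist_force'],s['ft_torque'],s['joint_positions'])
E
```

```text
time: 12.3
tool_pos: [529.7, 50.4, 187.6]
orientation: [-0.032, -3.124, -0.002]
wrist_force: [5.8, 0.2, -17.5]
grip_width: 12.5
time: 13.3
tool_pos: [530.9, 49.3, 202.8]
orientation: [-0.045, -3.127, 0.011]
wrist_force: [0.3, -0.3, -2.7]
grip_width: 12.5
[530.85334981  49.26527323 202.78090306] [[-0.999  0.029 -0.014]
 [ 0.029  1.    -0.007]
 [ 0.014 -0.007 -1.   ]] [ 0.26526984 -0.30404413 -2.73726235] [ 0.04825995 -0.04207983 -0.03600122] [ 0.01484537  0.17110776  1.86559834 -0.00742888  1.11892866 -1.52370775]
```

```bash
python3 -m inch '0 0 -4 0 0 0; 0 0 -6 0 0 0; 0 0 -8 0 0 0; 0 0 -10 0 0 0; 0 0 -12 0 0 0; 0 0 -12 0 0 0; 0 0 -12 0 0 0; 0 0 -12 0 0 0'
python3 - <<'E'
from h import *
s=ctrl.read_state(); print(s['tool_pos'],R.from_rotvec(s['orientation']).as_matrix().round(3),s['wrist_force'],s['ft_torque'],s['joint_positions'])
f=grab('side','s3.png')
E
```

```text
time: 14.1
tool_pos: [530.6, 50.0, 285.8]
orientation: [-0.066, -3.124, 0.011]
wrist_force: [1.4, 0.6, -2.6]
grip_width: 12.4
[530.5908238   49.97961285 285.7853398 ] [[-0.999  0.042 -0.017]
 [ 0.043  0.999 -0.007]
 [ 0.016 -0.008 -1.   ]] [ 1.44254958  0.62930101 -2.576552  ] [-0.01308523 -0.09230165  0.03782824] [ 0.01620635  0.09293849  1.77913853 -0.00697947  1.28624698 -1.51008828]
```

View pics/s3.png

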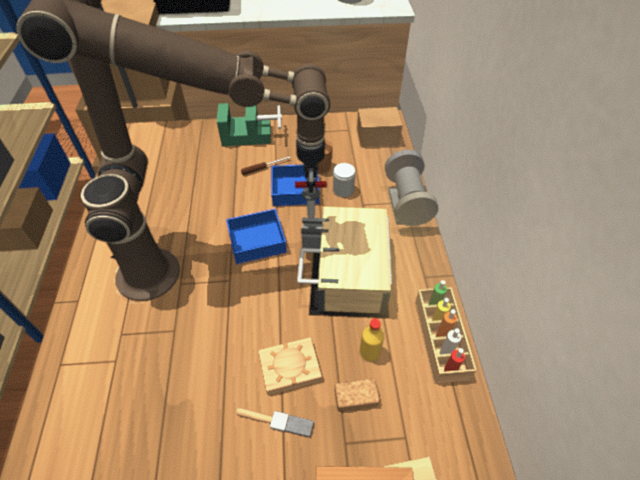

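The pin is free, with its foot at about z 171, and the chest is still flat on its mat. I'll carry it to the left box.

```bash
python3 -m inch '4 15 0 0 0 0; 6 30 0 0 0 0; 6 35 0 0 0 0; 6 35 0 0 0 0; 6 35 0 0 0 0; 6 35 0 0 0 0; 6 35 0 0 0 0; 6 35 0 0 0 0; 6 25 0 0 0 0; 0 10 0 0 0 0; 0 0 0 0 0 0' 0 100
python3 - <<'E'
from h import *
s=ctrl.read_state(); print(s['tool_pos'],R.from_rotvec(s['orientation']).as_matrix().round(3),s['wrist_force'],s['joint_positions'])
E
```

```text
time: 15.25
tool_pos: [484.8, 360.0, 284.1]
orientation: [-0.069, -3.122, 0.01]
wrist_force: [0.2, 0.5, -2.6]
grip_width: 12.6
[484.83628571 359.99317828 284.05625298] [[-0.999  0.044 -0.019]
 [ 0.044  0.999 -0.006]
 [ 0.019 -0.007 -1.   ]] [ 0.18466458  0.54046552 -2.57520326] [ 0.56386932  0.2361082   1.61662995  0.00534605  1.3079255  -0.96405436]
```

```bash
python3 -m inch '0 -12 5 0 -8 0; 0 -11 5 0 -8 0; 0 0 5 0 -8 0; 0 0 5 0 -8 0; 0 0 5 0 -7 0; 0 0 0 0 0 0' 0 100
python3 - <<'E'
from h import *
s=ctrl.read_state(); M=R.from_rotvec(s['orientation']).as_matrix(); print(s['tool_pos'],M.round(3),s['wrist_force'],s['joint_positions'],'foot',s['tool_pos']+114*M[:,2])
t=np.array([478,336,140]); print('shift tool',M.T@(t-s['tool_pos'])); print('down',M.T@[0,0,-1])
E
```

```text
time: 15.85
tool_pos: [490.5, 326.7, 255.8]
orientation: [0.059, 2.467, -0.041]
wrist_force: [-0.6, -0.9, -2.4]
grip_width: 12.3
[490.5406935  326.67069899 255.82458156] [[-0.781  0.053  0.623]
 [ 0.032  0.998 -0.045]
 [-0.624 -0.015 -0.781]] [-0.59431633 -0.94548637 -2.38720318] [ 0.76391494  0.01673136  2.07220955 -0.77672329  0.72167401 -0.24650126] foot [561.53593607 321.57568133 166.77562689]
shift tool [82.38661087 10.36638529 82.24732791]
down [0.62419099 0.01482186 0.78113118]
```

```bash
python3 -m inch '14 3 14 0 0 0; 17 3 17 0 0 0; 17 3 17 0 0 0; 17 3 17 0 0 0; 14 1 14 0 0 0; 0 0 0 0 0 0' 0 100
python3 - <<'E'
from h import *
s=ctrl.read_state(); M=R.from_rotvec(s['orientation']).as_matrix(); print(s['tool_pos'],M.round(3),s['wrist_force'],s['joint_positions'],'foot',s['tool_pos']+114*M[:,2])
t=np.array([552-114*M[0,2],338,103]); print(t,'shift tool',M.T@(t-s['tool_pos'])); print('down',M.T@[0,0,-1])
f=grab('top','t4.png');f=grab('wrist','w4.png')
E
```

```text
time: 16.45
tool_pos: [485.1, 336.0, 147.5]
orientation: [0.078, 2.472, -0.044]
wrist_force: [-0.3, -0.4, -2.1]
grip_width: 12.8
[485.06662597 335.95604038 147.4559963 ] [[-0.783  0.067  0.618]
 [ 0.045  0.998 -0.052]
 [-0.62  -0.012 -0.785]] [-0.32615505 -0.44343131 -2.10480856] [ 0.7882077   0.20455842  2.12796253 -1.0187466   0.59115062  0.09227233] foot [555.50866689 330.07558222  58.01697192]
[481.55795908 338.         103.        ] shift tool [30.40081014  2.35695377 32.60459528]
down [0.61993651 0.01247206 0.78455285]
```

View pics/w4.png

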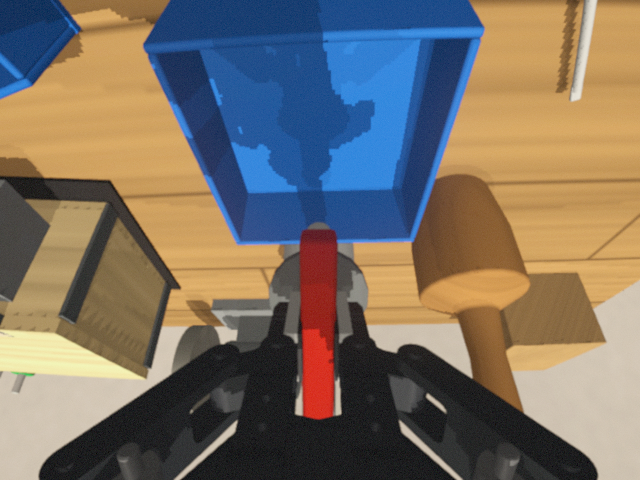

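View pics/t4.png

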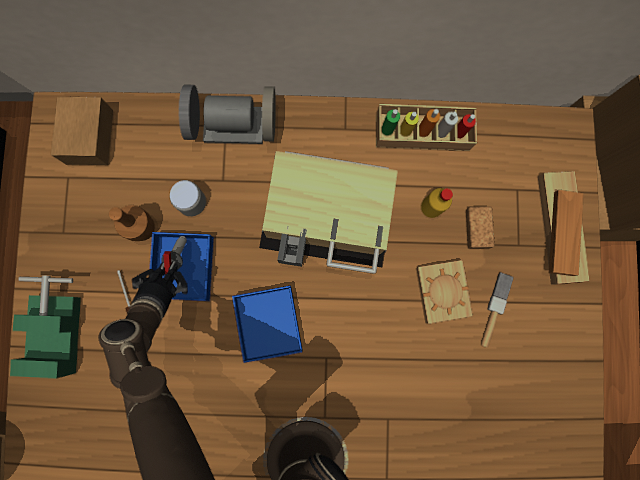

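The views show the pin tilted inside the far half of the left box, clear of mallet and can. Joint 4 (-1.02) is nearing its limit, so I'll reduce the tilt before lowering.

```bash
python3 -m inch '-2 2 0 0 5.5 0; -2 2 0 0 5.5 0; 0 0 0 0 0 0' 0 100
python3 - <<'E'
from h import *
s=ctrl.read_state(); M=R.from_rotvec(s['orientation']).as_matrix(); print(s['tool_pos'],M.round(3),s['joint_positions'],'foot',s['tool_pos']+114*M[:,2])
t=np.array([550,336,13])-114*M[:,2]; print(t,'shift tool',M.T@(t-s['tool_pos']))
E
```

```text
time: 16.85
tool_pos: [493.2, 342.0, 158.3]
orientation: [0.088, 2.647, -0.03]
wrist_force: [0.5, -0.1, -0.8]
grip_width: 12.5
[493.21675263 341.96078788 158.31159178] [[-0.879  0.068  0.472]
 [ 0.057  0.998 -0.037]
 [-0.474 -0.006 -0.881]] [ 0.71210195  0.19894873  2.02517661 -0.59616356  0.64368967 -0.35821981] foot [547.08030246 337.70911513  57.92911682]
[496.13645017 340.25167276 113.38247496] shift tool [18.62951947 -1.24925301 41.00550716]
```

```bash
python3 -m inch '6 -1 12 0 0 0; 6 0 12 0 0 0; 5 0 10 0 0 0; 2 0 6 0 0 0; 0 0 0 0 0 0' 0 100
python3 - <<'E'
from h import *
s=ctrl.read_state(); M=R.from_rotvec(s['orientation']).as_matrix(); print(s['tool_pos'],M.round(3),s['joint_positions'],'foot',s['tool_pos']+114*M[:,2],s['wrist_force'])
t=np.array([550,336,13])-114*M[:,2]; print(t,'shift tool',M.T@(t-s['tool_pos']))
E
```

```text
time: 17.35
tool_pos: [496.6, 339.1, 114.0]
orientation: [0.09, 2.637, -0.031]
wrist_force: [-0.7, 0.9, -3.0]
grip_width: 12.5
[496.5812309  339.06763201 114.04128717] [[-0.874  0.069  0.481]
 [ 0.058  0.998 -0.039]
 [-0.482 -0.006 -0.876]] [ 0.70722751  0.27373172  2.04898058 -0.69783956  0.56054536 -0.24408742] foot [551.37985745 334.67359932  14.17235804] [-0.69672718  0.8565123  -2.96729446]
[495.20137345 340.39403268 112.86892913] shift tool [1.84834484 1.23436371 0.31262808]
```

```bash
python3 -m inch '1 0 3 0 0 0; 0 0 2 0 0 0; 0 0 0 0 0 0' 0 60; python3 -m inch '0 0 0 0 0 0; 0 0 0 0 0 0; 0 0 -2 0 0 0; 0 0 -2 0 0 0' 0.8
python3 - <<'E'
from h import *
s=ctrl.read_state(); M=R.from_rotvec(s['orientation']).as_matrix(); print(s['tool_pos'],s['wrist_force'])
f=grab('wrist','w5.png')
E
```

```text
time: 17.65
tool_pos: [498.0, 339.5, 109.7]
orientation: [0.088, 2.635, -0.031]
wrist_force: [0.5, -0.6, -2.8]
grip_width: 12.7
time: 18.05
tool_pos: [498.4, 341.4, 116.3]
orientation: [0.087, 2.63, -0.026]
wrist_force: [-0.2, -0.0, -0.1]
grip_width: 67.8
[498.43274235 341.39879752 116.33456913] [-0.2068801  -0.02297455 -0.12117559]
```

View pics/w5.png

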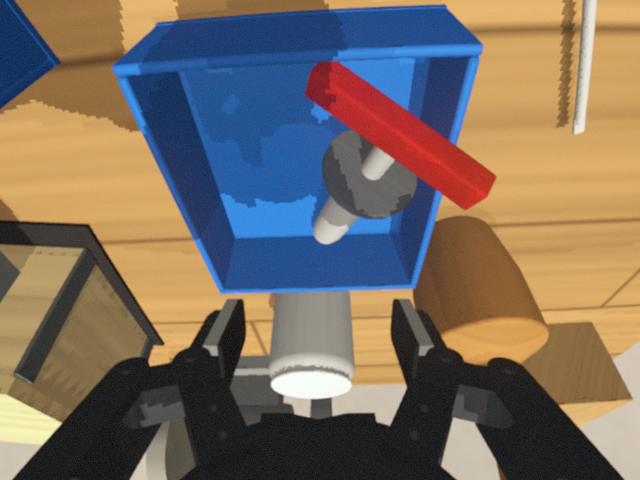

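The pin is mid-fall and leaning towards the box's left wall. I'll back off upward and look again.

```bash
python3 -m inch '0 0 -20 0 0 0; 0 0 -30 0 0 0; 0 0 -30 0 0 0; 0 0 -30 0 0 0; 0 0 0 0 0 0'
python3 - <<'E'
from h import *
s=ctrl.read_state(); M=R.from_rotvec(s['orientation']).as_matrix(); print(s['tool_pos'],s['wrist_force'])
f=grab('wrist','w6.png'); f=grab('top'); c=cv2.resize(f['img'][180:320,110:290],None,fx=4,fy=4); cv2.imwrite('pics/t6.png',c[...,::-1])
E
```

```text
time: 18.6
tool_pos: [443.4, 345.3, 216.3]
orientation: [0.088, 2.63, -0.025]
wrist_force: [0.3, -0.2, 0.3]
grip_width: 68.4
[443.38808937 345.26189166 216.25074302] [ 0.2829459  -0.19089032  0.29431259]
```

View pics/w6.png

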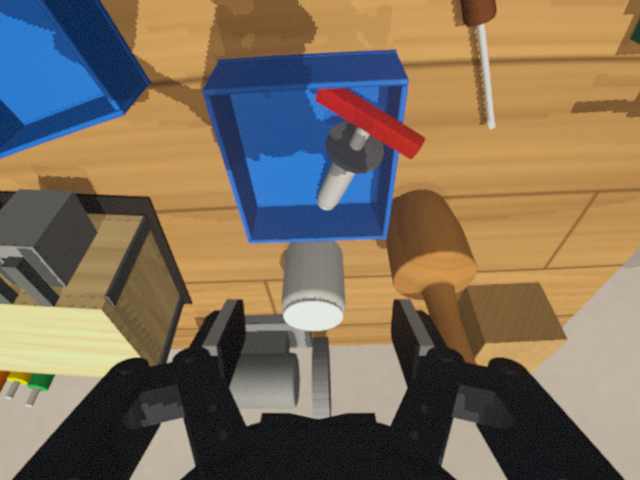

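View pics/t6.png

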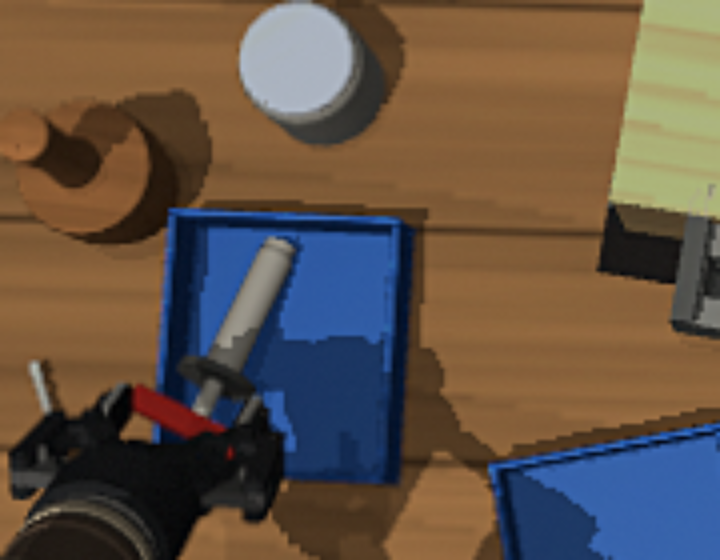

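The pin lies in the box, but one end of the T-bar seems to rest on the left wall. I'll measure the heights to confirm.

Run:
```python
from h import *
f=grab('wrist')
im=f['img'].astype(int); m=((im[...,0]>90)&(im[...,1]<60)&(im[...,2]<60)).astype(np.uint8)
k,l,st,c=cv2.connectedComponentsWithStats(m); i=1+np.argmax(st[1:,4]); P=cloud(f); Q=P[l==i]
a=np.argsort(Q[:,1]); n=len(a)
for j in np.linspace(0,n-1,8).astype(int): print(Q[a[j]].round())
for p in [(327,203),(340,180),(345,150),(359,140)]: print(p,P[p[1],p[0]].round())
b=((im[...,2]>90)&(im[...,0]<70)&(im[...,1]<120)); S=P[b]; S=S[(S[:,2]>54)&(S[:,2]<66)&(S[:,1]>240)]; print('rim',cv2.minAreaRect(S[:,:2].astype(np.float32)))
```

```text
[423. 345.  44.]
[418. 362.  56.]
[439. 372.  58.]
[427. 382.  64.]
[431. 391.  65.]
[437. 401.  71.]
[447. 411.  77.]
[nan nan nan]
(327, 203) [540. 345.  30.]
(340, 180) [498. 359.  45.]
(345, 150) [461. 364.  52.]
(359, 140) [451. 375.  54.]
rim ((486.9736633300781, 336.02264404296875), (148.09336853027344, 169.25823974609375), 89.71142578125)
```

The bar's left end is at about (448,418), top z 80, resting on the left rim (y 411, z 60). A gentle nudge with shut fingers from outside towards -y should drop it fully in.

```bash
python3 -m inch '0 20 0 0 0 0; 0 35 0 0 0 0; 0 35 0 0 0 0; 0 10 0 0 0 0; 0 0 0 0 0 0; 0 0 0 0 0 0' 0 60
python3 - <<'E'
from h import *
s=ctrl.read_state(); M=R.from_rotvec(s['orientation']).as_matrix(); print(s['tool_pos'],M.round(3),s['joint_positions'],s['grip_width'])
t=np.array([446,443,72]); print('shift tool',M.T@(t-s['tool_pos']))
E
```

```text
time: 19.35
tool_pos: [448.4, 438.1, 198.2]
orientation: [0.091, 2.647, -0.058]
wrist_force: [0.6, -0.3, 0.4]
grip_width: 0.0
[448.41936917 438.08954245 198.16244126] [[-0.879  0.075  0.471]
 [ 0.054  0.997 -0.057]
 [-0.474 -0.025 -0.88 ]] [ 0.91101172  0.23719253  1.88127536 -0.578138    0.84142873 -0.2391071 ] 0.0025079249759185217
shift tool [ 62.21256665   7.83957126 109.61325284]
```

```bash
python3 -m inch '15 3 26 0 0 0; 17 3 29 0 0 0; 17 2 29 0 0 0; 12 0 20 0 0 0; 0 0 0 0 0 0' 0 60
python3 - <<'E'
from h import *
s=ctrl.read_state(); M=R.from_rotvec(s['orientation']).as_matrix(); print(s['tool_pos'],M.round(3),s['joint_positions'],s['wrist_force'])
t=np.array([446,440,72]); print('shift tool',M.T@(t-s['tool_pos']))
f=grab('wrist','w7.png')
E
```

```text
time: 19.85
tool_pos: [445.0, 435.8, 73.9]
orientation: [0.097, 2.647, -0.065]
wrist_force: [-0.1, -0.5, -0.5]
grip_width: -0.1
[445.04216568 435.8335365   73.862557  ] [[-0.879  0.081  0.47 ]
 [ 0.058  0.996 -0.063]
 [-0.474 -0.029 -0.88 ]] [ 0.91517117  0.42368029  1.93942491 -0.74112021  0.65542263 -0.01118498] [-0.07456652 -0.5016201  -0.47920594]
shift tool [0.28073107 4.28166898 1.82605699]
```

View pics/w7.png

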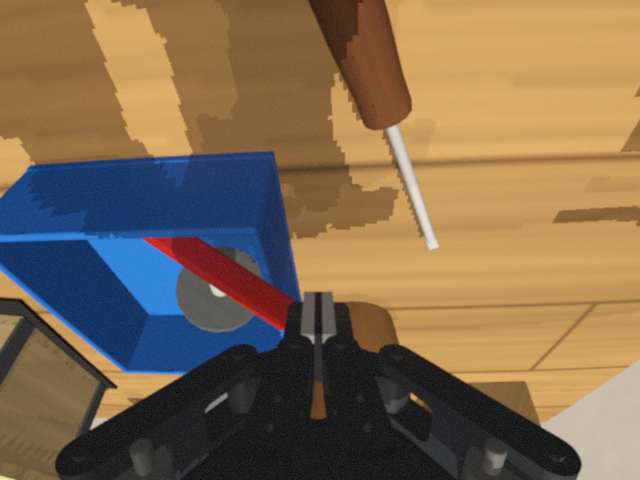

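The fingers stand just outside the wall next to the bar's end at (290,312). I'll nudge towards -y.

```bash
python3 -m inch '0 -4 0 0 0 0; 0 -5 0 0 0 0; 0 -5 0 0 0 0; 0 -5 0 0 0 0' 0 60; python3 -m inch '0 -5 0 0 0 0; 0 -4 0 0 0 0; 0 0 0 0 0 0'
python3 - <<'E'
from h import *
s=ctrl.read_state(); print(s['tool_pos'],s['wrist_force'])
f=grab('wrist','w8.png')
E
```

```text
time: 20.3
tool_pos: [447.1, 418.2, 82.1]
orientation: [0.101, 2.639, -0.054]
wrist_force: [0.2, -0.5, 1.1]
grip_width: 0.2
time: 20.6
tool_pos: [446.9, 408.0, 84.3]
orientation: [0.103, 2.638, -0.052]
wrist_force: [0.6, 0.2, -0.8]
grip_width: -0.1
[446.90897351 408.04180284  84.30735156] [ 0.55998915  0.18919009 -0.8093228 ]
```

View pics/w8.png

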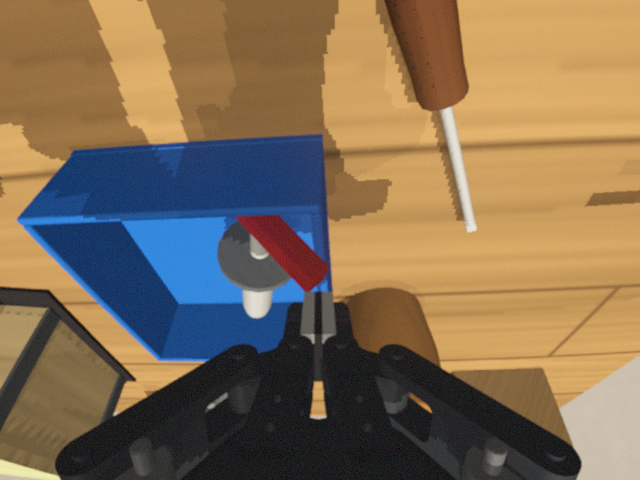

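```bash
python3 -m inch '2 -5 4 0 0 0; 2 -5 4 0 0 0; 1 -5 2 0 0 0; 0 0 0 0 0 0'
python3 - <<'E'
from h import *
s=ctrl.read_state(); print(s['tool_pos'],s['wrist_force'])
f=grab('wrist','w9.png')
im=f['img'].astype(int); m=((im[...,0]>90)&(im[...,1]<60)&(im[...,2]<60)).astype(np.uint8)
k,l,st,c=cv2.connectedComponentsWithStats(m); i=1+np.argmax(st[1:,4]); P=cloud(f); Q=P[l==i]; Q=Q[~np.isnan(Q[:,0])]
a=np.argsort(Q[:,1]); n=len(a)
for j in np.linspace(0,n-1,6).astype(int): print(Q[a[j]].round())
E
```

```text
time: 21.05
tool_pos: [447.2, 395.0, 74.1]
orientation: [0.101, 2.635, -0.044]
wrist_force: [-0.6, 0.5, 1.7]
grip_width: -0.0
[447.19091459 395.02806813  74.13535294] [-0.56652279  0.50466366  1.7221195 ]
[456. 350.  17.]
[426. 377.  44.]
[428. 384.  47.]
[429. 390.  59.]
[433. 397.  60.]
[434. 406.  61.]
```

View pics/w9.png

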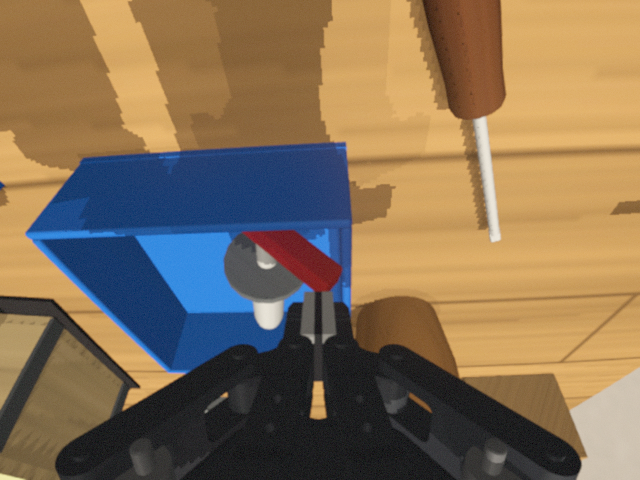

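The bar is now inside the walls. I'll retreat upward and check the placing.

```bash
python3 -m inch '-15 0 -25 0 0 0; -20 0 -36 0 0 0; -20 0 -36 0 0 0; -20 -10 -36 0 0 0; 0 -40 0 0 0 0; 0 -40 0 0 0 0; 0 -40 0 0 0 0;0 -40 0 0 0 0; 0 0 0 0 0 0'
python3 - <<'E'
from h import *
s=ctrl.read_state(); M=R.from_rotvec(s['orientation']).as_matrix();print(s['tool_pos'],M.round(3),s['joint_positions'])
f=grab('top'); c=cv2.resize(f['img'][180:320,110:400],None,fx=2.7,fy=2.7); cv2.imwrite('pics/t10.png',c[...,::-1])
P=cloud(f)
im=f['img'].astype(int); m=((im[...,0]>90)&(im[...,1]<60)&(im[...,2]<60)).astype(np.uint8); m[:,:140]=0;m[:,220:]=0
Q=P[m>0]; print(np.nanmin(Q,0),np.nanmax(Q,0))
# lid/handle re-measure
S=P[150:262,255:405].reshape(-1,3); jm=im[150:262,255:405].reshape(-1,3)
k=(S[:,2]>128)&(S[:,2]<144)&(jm[:,0]>150)&(jm[:,0]-jm[:,2]>40)
rr=cv2.minAreaRect(S[k][:,:2].astype(np.float32)); print('lid',rr, np.median(S[k][:,2]))
E
```

```text
time: 22.0
tool_pos: [431.5, 218.7, 230.9]
orientation: [0.097, 2.645, -0.063]
wrist_force: [0.0, 0.7, -0.8]
grip_width: 0.0
[431.54472872 218.72059695 230.94552976] [[-0.878  0.08   0.473]
 [ 0.058  0.996 -0.062]
 [-0.476 -0.027 -0.879]] [ 0.58428093 -0.16954668  2.22903998 -0.47505474  0.75167424 -0.61684567]
[416.8788281  333.58337172  -6.44485509] [729.86722687 404.04264744  76.77772434]
lid ((654.5592651367188, -42.2913818359375), (305.1898498535156, 202.05628967285156), 82.49700927734375) 135.6779772749123
```

View pics/t10.png

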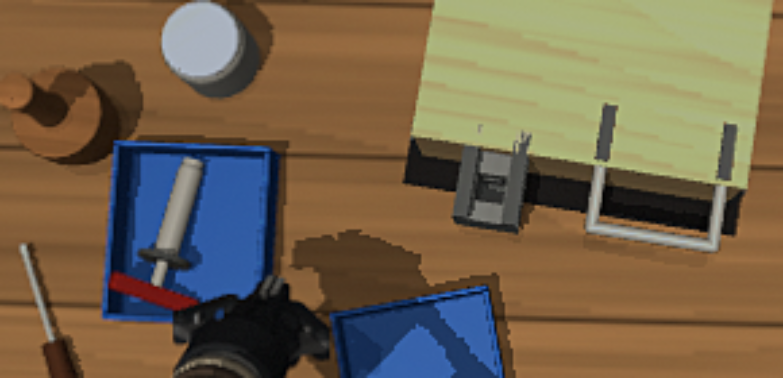

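The pin lies inside the left box, below the rim, and the bench is unchanged. Next I'll go in front of the handle (about (489,-102,130)) with the tool tilted.

```bash
python3 -m inch '0 -30 0 0 0 0; 0 -40 0 0 0 0; 0 -40 0 0 0 0; 0 -40 0 0 0 0; 0 -40 0 0 0 0; 0 -40 0 0 -4 0; 0 -40 0 0 -5 0; 0 -30 0 0 -4 0; 0 -15 0 0 -4 0; 0 0 0 0 0 0; 0 0 0 0 0 0' 0 60
python3 - <<'E'
from h import *
s=ctrl.read_state(); M=R.from_rotvec(s['orientation']).as_matrix();print(s['tool_pos'],M.round(3),s['joint_positions'])
f=grab('top'); print(onplane(f,[[328.5,264.4],[375.9,270.7]],134).round(1))
P=cloud(f); S=P[255:280,320:385].reshape(-1,3); S=S[(S[:,2]>127)&(S[:,2]<142)]; u=np.array([.9912,-.1323]); w=np.array([.1323,.9912])
a=S[:,:2]@u; b=S[:,:2]@w; print(np.percentile(a,[0,2,10,50]),b.min(),b.max()); k=a<a.min()+14; print(S[k].mean(0),b[k].min(),b[k].max())
E
```

```text
time: 23.15
tool_pos: [416.8, -63.4, 239.6]
orientation: [0.068, 2.412, -0.04]
wrist_force: [0.4, 0.5, 0.4]
grip_width: 0.1
[416.79745633 -63.37570829 239.59788237] [[-0.745  0.06   0.664]
 [ 0.038  0.998 -0.048]
 [-0.666 -0.01  -0.746]] [-0.43677156 -0.57380953  2.55340658  0.49793101  0.52065524 -2.30439178]
[[ 495.4  -41.6  134. ]
 [ 483.1 -156.2  134. ]]
[492.75353221 493.07575282 494.17668259 500.91114156] -91.25589514243704 30.55055684593539
[490.30898375 -96.23617493 134.35451281] -91.22754927614575 29.54486940910803
```

```bash
python3 - <<'E'
from h import *
s=ctrl.read_state(); M=R.from_rotvec(s['orientation']).as_matrix()
for t in [(460,-97,180),(453,-97,138),(493,-100,93)]:
    print(M.T@(np.array(t)-s['tool_pos']))
E
python3 -m inch '-1 -15 30 0 0 0; -1 -15 30 0 0 0; 0 0 0 0 0 0'
python3 - <<'E'
from h import *
s=ctrl.read_state(); M=R.from_rotvec(s['orientation']).as_matrix();print(s['tool_pos'],M.round(3),s['joint_positions'])
for t in [(453,-97,138),(493,-100,93)]:
    print(M.T@(np.array(t)-s['tool_pos']))
E
```

```text
[  6.10517128 -30.89481694  74.64553529]
[ 39.2799248  -30.86107725 101.33700566]
[ 39.30943261 -31.02757339 161.61943601]
time: 23.5
tool_pos: [462.5, -93.7, 200.5]
orientation: [0.054, 2.406, -0.04]
wrist_force: [-0.4, 0.1, -0.5]
grip_width: -0.1
[462.5228484  -93.66889692 200.51059539] [[-0.741  0.05   0.67 ]
 [ 0.028  0.999 -0.044]
 [-0.671 -0.014 -0.741]] [-0.47571797 -0.30960527  2.50527526  0.83812949  0.36890469 -2.70690886]
[48.91307494 -2.94508307 40.10228187]
[ 49.39481436  -3.33489321 100.38176407]
```

Joint 5 is small and joint 6 is near its limit, so I'll turn the tool's heading into the arm plane and ease the tilt a bit.

```bash
python3 -m inch '0 0 0 2.7 2 3; 0 0 0 2.7 2 3; 0 0 0 0 2 0; 0 0 0 0 0 0'
python3 - <<'E'
from h import *
s=ctrl.read_state(); M=R.from_rotvec(s['orientation']).as_matrix();print(s['tool_pos'],M.round(3),s['joint_positions'])
print(np.degrees(np.arctan2(M[1,2],M[0,2])),M.T@[0,0,-1])
E
```

```text
time: 23.9
tool_pos: [462.4, -87.8, 200.3]
orientation: [0.151, 2.491, -0.067]
wrist_force: [-0.1, -0.1, 0.2]
grip_width: -0.1
[462.42008316 -87.79497581 200.30627386] [[-0.792  0.124  0.597]
 [ 0.092  0.992 -0.084]
 [-0.603 -0.012 -0.798]] [-0.37616882 -0.30003751  2.45624483  0.39234309  0.37749701 -2.1468378 ]
-8.04354387681344 [0.60318799 0.01177503 0.79751213]
```

```bash
python3 -m inch '0 0 0 2.4 0 3.2; 0 0 0 0 0 0'
cat > e.py <<'E'
from h import *
s=ctrl.read_state(); M=R.from_rotvec(s['orientation']).as_matrix();print(s['tool_pos'],M.round(3),s['joint_positions'].round(3),s['wrist_force'].round(1))
bar=np.array([489.5,-99,130.]); E=bar+M[:,0]*22+M[:,2]*30; A=E-60*M[:,2]
print('E',E,'A',A,'toA',M.T@(A-s['tool_pos']),'toE',M.T@(E-s['tool_pos']))
E
python3 e.py
```

```text
time: 24.1
tool_pos: [462.7, -85.8, 201.1]
orientation: [0.219, 2.486, -0.09]
wrist_force: [-0.2, -0.6, -0.6]
grip_width: 0.0
[462.73801941 -85.81770876 201.13624613] [[-0.786  0.179  0.592]
 [ 0.136  0.984 -0.117]
 [-0.604 -0.012 -0.797]] [-0.332 -0.303  2.457  0.239  0.353 -1.924] [-0.2 -0.6 -0.6]
E [489.99166902 -99.53251564  92.80491042] A [454.44631493 -92.49701033 140.62780732] toA [42.14191362 -7.34574161 44.09915868] toE [ 42.14191362  -7.34574161 104.09915868]
```

```bash
python3 -m inch '12 -3 12 0 0 0; 12 -2 12 0 0 0; 12 -2 12 0 0 0; 6 0 8 0 0 0; 0 0 0 0 0 0'; python3 e.py
```

```text
time: 24.6
tool_pos: [456.6, -89.5, 142.9]
orientation: [0.198, 2.479, -0.09]
wrist_force: [-0.7, 0.1, 0.3]
grip_width: 0.1
[456.61970399 -89.53394226 142.85772773] [[-0.783  0.164  0.6  ]
 [ 0.121  0.986 -0.113]
 [-0.61  -0.016 -0.792]] [-0.36  -0.17   2.518  0.634  0.179 -2.361] [-0.7  0.1  0.3]
E [490.26694111 -99.73170563  92.81295376] A [454.27804554 -92.9611056  140.34145437] toA [ 2.95554814 -3.72474746  0.97541584] toE [ 2.95554814 -3.72474746 60.97541584]
```

```bash
python3 -m inch '0 0 0 0 4 0; 0 0 0 0 4 0; 0 0 0 0 0 0'; python3 e.py
```

```text
time: 24.9
tool_pos: [456.9, -87.9, 144.0]
orientation: [0.204, 2.603, -0.075]
wrist_force: [0.2, -0.9, 0.0]
grip_width: 0.2
[456.89817123 -87.87223244 143.99084667] [[-0.852  0.159  0.499]
 [ 0.13   0.987 -0.093]
 [-0.507 -0.014 -0.862]] [-0.337 -0.149  2.437  0.237  0.336 -1.955] [ 0.2 -0.9  0. ]
E [485.72548689 -98.90936577  92.98993601] A [455.79180895 -93.35117327 144.69178725] toA [-0.12773871 -5.59440785 -0.64840683] toE [-0.12773871 -5.59440785 59.35159317]
```

```bash
python3 -m inch '0 -4 15 0 0 0; 0 -2 15 0 0 0; 0 0 15 0 0 0; 0 0 12 0 0 0; 0 0 0 0 0 0'; python3 e.py
python3 - <<'E'
from h import *
f=grab('side'); c=cv2.resize(f['img'][180:330,220:420],None,fx=4,fy=4); cv2.imwrite('pics/s11.png',c[...,::-1]); grab('wrist','w11.png')
E
```

```text
time: 25.4
tool_pos: [487.4, -99.3, 97.9]
orientation: [0.195, 2.591, -0.079]
wrist_force: [-0.4, -0.7, -0.3]
grip_width: -0.1
[487.39636744 -99.31831876  97.90461198] [[-0.846  0.154  0.51 ]
 [ 0.123  0.988 -0.095]
 [-0.518 -0.017 -0.855]] [-0.341  0.04   2.403  0.476  0.178 -2.208] [-0.4 -0.7 -0.3]
E [486.18114942 -99.1336114   92.94642556] A [455.58365634 -93.45326954 144.24483814] toA [  3.62133383   0.08117766 -56.39807888] toE [3.62133383 0.08117766 3.60192112]
```

View pics/s11.png

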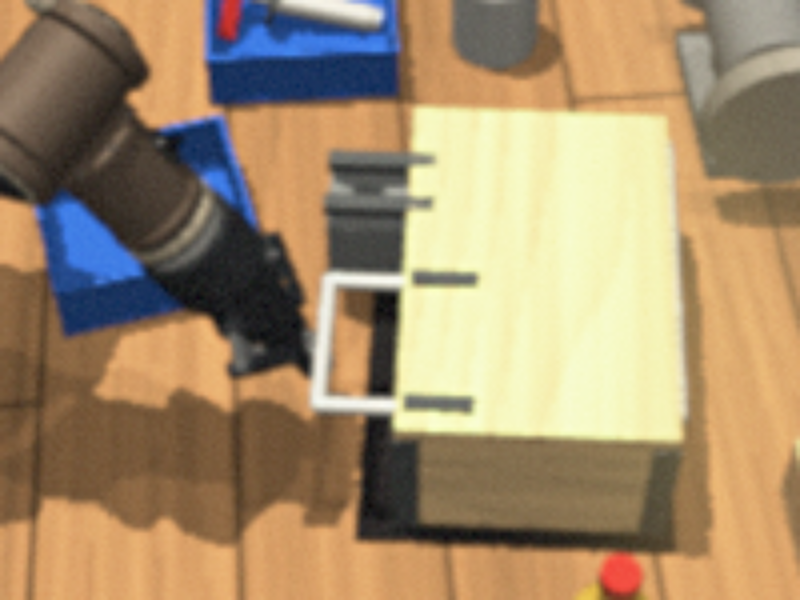

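View pics/w11.png

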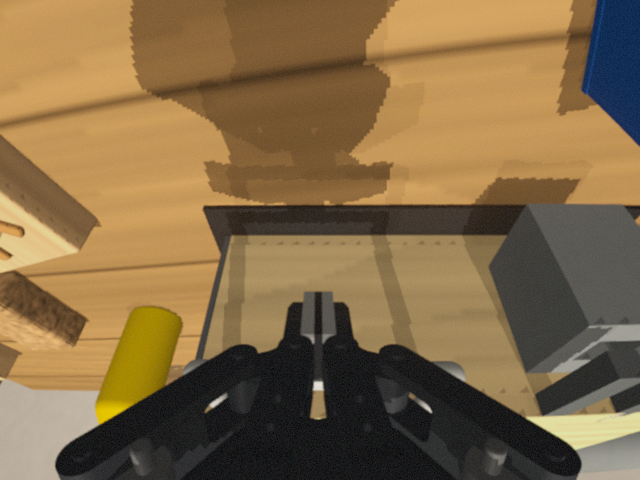

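The side and wrist views show the fingers centred beneath the handle bar, just short of contact. I'll work out the arc steps in tool axes.

```bash
cat > arc.py <<'E'
from h import *
import sys
s=ctrl.read_state(); M=R.from_rotvec(s['orientation']).as_matrix()
print(s['tool_pos'],'j',s['joint_positions'].round(3),'F',s['wrist_force'].round(1),'toolz',M[:,2].round(3))
a=float(sys.argv[1]); da=float(sys.argv[2]); u=np.array([.9915,-.130,0])
for i in range(8):
    p=a+.0235+da*(i+.5); d=255*da*(np.sin(p)*u+np.cos(p)*np.array([0,0,1])); print(round(a+da*(i+1),3),(M.T@d).round(1))
E
python3 arc.py 0 0.04
```

```text
[487.47764275 -99.35464931  98.81259171] j [-0.341  0.038  2.403  0.473  0.179 -2.206] F [0.4 0.4 0.6] toolz [ 0.511 -0.095 -0.854]
0.04 [-5.7 -0.2 -8.5]
0.08 [-6.  -0.2 -8.2]
0.12 [-6.3 -0.1 -8. ]
0.16 [-6.6 -0.1 -7.7]
0.2 [-6.9 -0.1 -7.5]
0.24 [-7.2 -0.1 -7.2]
0.28 [-7.5 -0.1 -6.9]
0.32 [-7.8 -0.1 -6.6]
```

```bash
python3 -m inch '-3.5 0 -1.5 0 0 0; -5.7 0 -8.5 0 0 0; -6 0 -8.2 0 0 0; -6.3 0 -8 0 0 0'; python3 arc.py 0.1 0.04;  python3 - <<'E'
from h import *
f=grab('side'); c=cv2.resize(f['img'][180:330,220:420],None,fx=4,fy=4); cv2.imwrite('pics/s12.png',c[...,::-1])
E
```

```text
time: 25.9
tool_pos: [486.3, -97.4, 130.6]
orientation: [0.193, 2.6, -0.076]
wrist_force: [-0.5, 0.4, -1.4]
grip_width: -0.2
[486.25941225 -97.44130524 130.63342541] j [-0.337 -0.045  2.385  0.291  0.283 -2.017] F [-0.5  0.4 -1.4] toolz [ 0.502 -0.091 -0.86 ]
0.14 [-6.4 -0.1 -7.9]
0.18 [-6.7 -0.1 -7.7]
0.22 [-7.  -0.1 -7.4]
0.26 [-7.3 -0.1 -7.1]
0.3 [-7.6 -0.1 -6.8]
0.34 [-7.9 -0.1 -6.5]
0.38 [-8.1 -0.1 -6.2]
0.42 [-8.4 -0.1 -5.9]
```

View pics/s12.png

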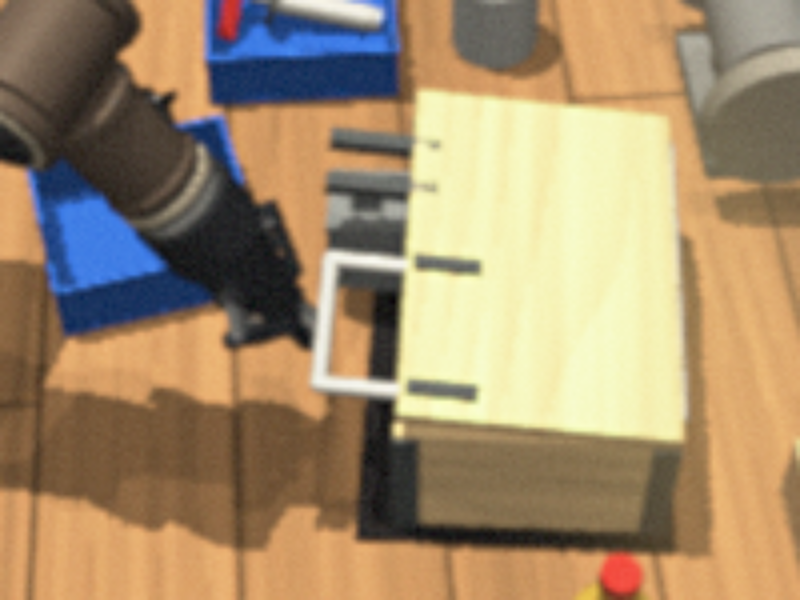

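The lid is rising. I'll measure its angle before continuing.

```bash
cat > lid.py <<'E'
from h import *
f=grab('side'); P=cloud(f); im=f['img'].astype(int)
m=(im[...,0]>150)&(im[...,1]>140)&(im[...,0]-im[...,2]>40); m[:200]=0; m[300:]=0; m[:,:300]=0; m[:,400:]=0
S=P[m]; S=S[~np.isnan(S[:,0])]; S=S[(S[:,2]>128)]
u=np.array([.9915,-.130]); q=S[:,:2]@u
hx=np.array([654.5,-42.3])@u+100
A=np.c_[q-hx,np.ones(len(q))]; c=np.linalg.lstsq(A,S[:,2],rcond=None)[0]; r=S[:,2]-A@c; k=abs(r)<6; c=np.linalg.lstsq(A[k],S[k][:,2],rcond=None)[0]
a=np.arctan(-c[0]); print('lid angle',a.round(3),'n',k.sum(),len(k),'zhinge',c[1].round(1))
s=ctrl.read_state(); M=R.from_rotvec(s['orientation']).as_matrix()
hq=hx; p=a+.0235; barxy=np.array([489.5,-99.])+u*255*(np.cos(.0235)-np.cos(p)); bar=np.r_[barxy,124+255*np.sin(p)]
print('bar',bar.round(1),'in tool',(M.T@(bar-s['tool_pos'])).round(1))
E
python3 lid.py
```

```text
lid angle 0.108 n 5382 5453 zhinge 135.6
bar [491.6 -99.3 157.4] in tool [-18.   -1.5 -19.8]
```

```bash
python3 -m inch '-6.5 0 -6 0 0 0; -6.8 0 -6 0 0 0; -7.1 0 -5.5 0 0 0; -7.4 0 -5 0 0 0; -7.7 0 -5 0 0 0; -8 0 -4.5 0 0 0'; python3 lid.py; python3 arc.py 0.35 0.04
```

```text
time: 26.6
tool_pos: [494.9, -97.1, 175.7]
orientation: [0.191, 2.628, -0.071]
wrist_force: [-8.1, 1.3, 1.0]
grip_width: -0.1
lid angle 0.278 n 5199 5278 zhinge 135.9
bar [ 500.8 -100.5  199.8] in tool [-14.7  -2.7 -17. ]
[496.76367408 -97.51769808 177.69397482] j [-0.326 -0.118  2.316  0.171  0.441 -1.887] F [-5.5  1.4  1.9] toolz [ 0.483 -0.087 -0.871]
0.39 [-8.  -0.1 -6.3]
0.43 [-8.3 -0.1 -6. ]
0.47 [-8.5 -0.1 -5.6]
0.51 [-8.7 -0.  -5.3]
0.55 [-8.9 -0.  -4.9]
0.59 [-9.1 -0.  -4.6]
0.63 [-9.3 -0.  -4.2]
0.67 [-9.5 -0.  -3.8]
```

```bash
python3 -m inch '-8 0 -7.5 0 -2 0; -8.3 0 -7 0 -2 0; -8.7 0 -6 0 -2 0; -9.2 0 -5 0 -2 0; -9.5 0 -4.5 0 -2 0'; python3 lid.py; python3 arc.py 0.45 0.04
```

```text
time: 27.15
tool_pos: [520.2, -100.8, 235.9]
orientation: [0.175, 2.427, -0.09]
wrist_force: [0.2, 0.5, -0.8]
grip_width: 0.1
lid angle 0.516 n 4442 4552 zhinge 136.9
bar [ 525.4 -103.7  255.1] in tool [-15.   -2.2 -10.3]
[ 521.0803242  -101.18678369  237.4352039 ] j [-0.339 -0.229  2.35   0.338  0.331 -2.047] F [0.5 0.8 2. ] toolz [ 0.645 -0.113 -0.756]
0.49 [-9.5 -0.1 -3.6]
0.53 [-9.7 -0.1 -3.2]
0.57 [-9.8 -0.  -2.9]
0.61 [-9.9 -0.  -2.5]
0.65 [-10.   -0.   -2.1]
0.69 [-10.1  -0.   -1.7]
0.73 [-10.1  -0.   -1.3]
0.77 [-10.2   0.   -0.9]
```

```bash
python3 -m inch '-8 0 3 0 0 0; -9.5 0 1 0 0 0; -9.8 0 0 0 0 0; -9.8 0 0 0 0 0'; python3 lid.py; python3 arc.py 0.65 0.04
```

```text
time: 27.6
tool_pos: [553.7, -105.9, 262.0]
orientation: [0.176, 2.42, -0.093]
wrist_force: [-0.6, -0.3, -0.5]
grip_width: -0.1
lid angle 0.687 n 3735 3874 zhinge 138.1
bar [ 550.6 -107.   290.3] in tool [-13.2  -1.7 -22.7]
[ 555.76931624 -106.63976259  264.46995423] j [-0.32  -0.189  2.261  0.27   0.365 -1.963] F [ 1.7 -0.5  1.5] toolz [ 0.651 -0.116 -0.751]
0.69 [-10.1  -0.   -1.6]
0.73 [-10.1  -0.   -1.2]
0.77 [-10.2   0.   -0.8]
0.81 [-10.2   0.   -0.4]
0.85 [-10.2   0.    0. ]
0.89 [-10.2   0.    0.4]
0.93 [-10.2   0.1   0.9]
0.97 [-10.1   0.1   1.3]
```

```bash
python3 -m inch '-10 0 -1 0 0 0; -10 0 -1 0 0 0; -10 0 -0.5 0 0 0; -10 0 0 0 0 0; -10 0 0 0 0 0; -8 0 0 0 0 0'; python3 lid.py
python3 - <<'E'
from h import *
f=grab('side','s13.png')
E
```

```text
time: 28.25
tool_pos: [601.6, -112.8, 308.1]
orientation: [0.176, 2.415, -0.094]
wrist_force: [-0.0, 0.6, -0.5]
grip_width: -0.0
lid angle 0.963 n 1194 2311 zhinge 149.4
bar [ 602.8 -113.9  336.7] in tool [-17.7  -1.2 -20.1]
```

View pics/s13.png

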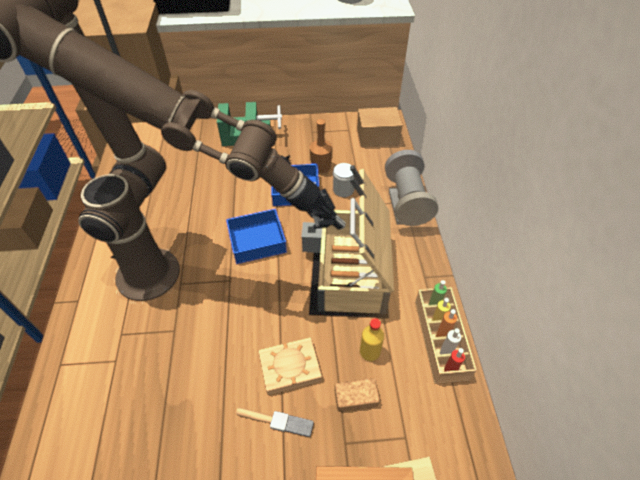

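The lid is past balance and swinging open. I'll back the tool away and check.

```bash
python3 -m inch '0 0 -15 0 0 0; 0 0 -30 0 0 0; 0 0 -40 0 0 0; 0 0 -40 0 0 0; 0 0 -40 0 0 0; 0 0 0 0 0 0; 0 0 0 0 0 0; 0 0 0 0 0 0; 0 0 0 0 0 0; 0 0 0 0 0 0'
python3 - <<'E'
from h import *
s=ctrl.read_state(); print(s['tool_pos'],s['wrist_force'],s['joint_positions'])
f=grab('side','s14.png'); P=cloud(f); grab('top','t14.png')
E
```

```text
time: 29.35
tool_pos: [488.1, -92.1, 428.1]
orientation: [0.176, 2.43, -0.091]
wrist_force: [0.2, 1.1, 0.4]
grip_width: 0.1
[488.10347074 -92.09584867 428.05604637] [0.20608409 1.14038645 0.36464226] [-0.3459002  -0.51273842  2.13763189  0.15252925  0.82300674 -1.83516549]
```

View pics/s14.png

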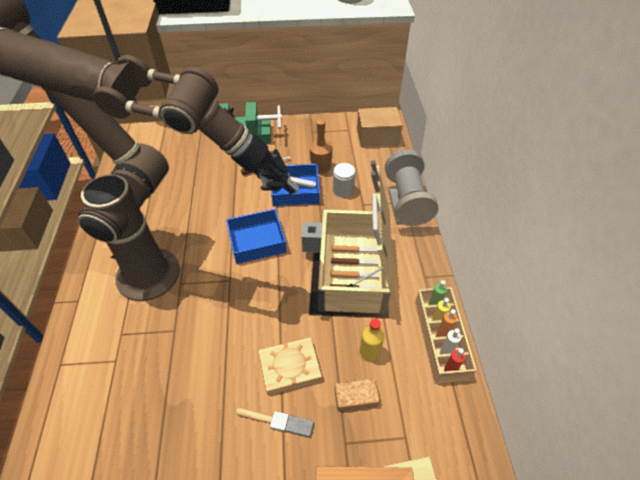

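View pics/t14.png

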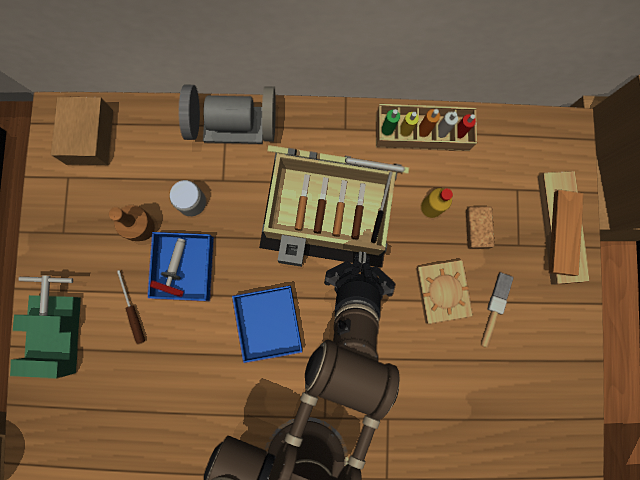

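The top view shows the lid wide open with the strut holding it. The pin lies inside the left box at (172,268), and the other items are where they started. The arm is clear, so I'll hand in.

```bash
python3 -c "
from station import ctrl
print(ctrl.close_job())"
```

```text
the job is handed in; nothing more can be done
None
```

I did the whole job and handed it in at about 29.4 s: the pin is in the left blue box and the lid is open.

- **Pin:** I worked it out with back-and-forth twists and a steady pull. The last wrist-force reading in each pulling call was never above about 18 N, and a mid-pull picture showed the chest flat on its mat. I didn't measure the chest's tilt.
- **Placing:** After I released the pin, one end of the T-bar rested on the box's left wall. I nudged it with the shut fingers, and it now lies inside the walls.
- **Lid:** I pushed the handle up from below until the lid was at about 0.96 rad and moving by itself, then backed away.
- **Last checks:** The final side and top pictures show the lid wide open, judged by eye because I didn't measure its final angle. The pin was in the left box, the other bench items appeared where they started, and the arm was clear with a wrist force of about 1 N. No check failed. My last lid-angle fit, at 0.96 rad, was rough: only about half its points fitted.

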